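Lift the thumb latch and open the bench guard's gate

TASK

Open the gate of the small bench guard so that the brass weight inside can be got at: lift the thumb latch bar by its upright tab until it comes clear of its catch, neither forcing the bar up nor dragging it against the catch, and swing the gate wide open. Then let go, so that the bar drops back to its rest, and leave the brass weight, the glue bottle and the little round tin where they stand.

Things in the scene. Friction and masses are not known exactly. Their poses are not given: they have to be found in the camera images.
- guard: Fixed open-topped guard box, 196 wide, 116 deep, 155 high: plywood base 12 thick, clear plastic walls in an aluminium frame. Origin: centre of its underside, on the bench; +x points from the open front (closed by the gate) to the back wall, +y to the left as one looks in from the front, z up. Placed and turned differently each time.
- post: Fixed aluminium catch post, 16 x 16 mm, 150 high, at the guard's front left corner (looking in), just past the gate's free edge. Origin: centre of its foot, 12 mm above the bench; axes as the guard. Its catch is a dark steel C-bracket: a 4 mm thick lip in front of the bar's tip, a black rubber buffer above the tip. Pressing the bar on lip or buffer with over 12 N bends the catch.
- post_top (a point): Middle of the post's top, 162 mm above the bench. The catch beside it was set by hand in height, NOT given: its lip ends 6 to 36 mm above the resting bar's lower edge; the buffer's underside is always 13 mm above the lip's top (bar: 10 mm high). Lift the tip 9 to 40 mm till it is felt to meet the buffer: it is then clear of the lip. The buffer gives 3 mm at 3 N/mm, then is hard.
- gate (a joint): Gate's hinge angle (rad): 0 closed; -0.02 to +0.03 is free play while latched (5 mm at the lip); grows as the gate opens outward from the guard; stop at 1.45. The gate is a grey frame 135 mm wide, 10 mm thick, its top edge 136 mm above the bench. It stays where it is left (light friction, about 0.3 N at the tab).
- latch (a joint): Angle (rad) of the latch bar about its pivot on the gate: 0 at rest on its pin (level), grows as the tip is lifted; at most 0.45. It falls back under its own weight (about 1 N at the tab).
- thumb_tab (a point): Grip point of the bar's thumb tab, an upright dark steel plate 8 mm thick (its x, the gate's normal, into the guard) and 22 mm wide (its y, along the bar to the tip), in front of the gate; z up the tab. The point is mid-thickness, 20 mm below the tab's top, 31 mm above the gate's top edge, 42 mm above the bar's centre line and 90 mm along it from the pivot.
- latch_pivot (a point): Axis of the latch bar, on the gate's front, 125 mm above the bench. The bar turns about this point's x axis (the gate's normal, into the guard); y points along the gate from hinge to free edge. The bar's tip meets lip and buffer 130 mm from the pivot.
- gate_hinge (a point): A point on the gate's upright hinge axis, at the front right corner of the guard, 125 mm above the bench. Opening turns the gate counter-clockwise seen from above. The thumb tab is 115 mm along the gate from this axis and 13 mm in front of the gate's middle plane.
- weight_center (a point): Centre of the small brass weight, 24 mm across, 35 high, standing loose inside the guard; leave it.
- glue_center (a point): Centre of the white glue bottle with grey nozzle, 34 x 42 mm, 126 high, loose, standing beside the guard's left wall; leave it.
- tin_center (a point): Centre of the small round tan tin, 43 mm across, 21 high, loose on the bench outside the guard's hinge corner, just beyond the gate's swing; leave it.

How it is judged (in metres and radians):
On the way, in this order (a step that is already met when the one before it is completed fails the run):
1. the latch bar is lifted while the gate is still closed (value of joint latch above 0.045 rad and value of joint gate below 0.06 rad), for 0.1 s.
2. the gate is swung wide open (value of joint gate above 1.1 rad), for 0.2 s.
At the end, for the whole second after the job is handed in: The gate stands still, open by at least 1.1 rad (63 degrees; its stop is at 83), and the latch bar is back down on its rest (within 0.03 rad) (value of joint gate above 1.1 rad and value of joint latch below 0.03 rad and not (velocity of joint gate above 0.05 rad/s) and not (velocity of joint gate below -0.05 rad/s)); the robot touches nothing.
It fails at once if the latch bar is pressed on the catch (lip or buffer) with more than 12 N (contact force between latch and post above 12 N).
It fails at once if the brass weight, glue bottle or round tin is moved by more than 20 mm (distance of any of weight_center, glue_center, tin_center from where it was at the start of the episode above 0.02 m).
It also fails if it takes over 58 s, if anything falls off the work surface, if the arm or the gripper's body presses on something with over 40 N, if the wrist force passes 120 N, or if a joint passes its speed limit or range.

ROBOT

A 6-joint arm with a two-finger parallel gripper is mounted at the origin on the work surface; the furniture and walls round the work are solid. World frame = base frame: x ahead of the robot, y to its left, z up, the work surface at z = 0. Lengths are in m, angles in degrees, forces in N, time in s.
With the tool pointing down it reaches from about 0.425 to 0.95 m from the base axis. Payload 3.5 kg.
Tool frame: the origin (TCP) lies on the centre line of the jaws, within the pads' length; the fingertips stand 25 mm ahead of it and the grasp point (between the pads) lies 6 mm ahead of it; z points along the fingers, y is the line along which they close (so a half turn about z gives the same grasp; the last joint's range is limited). The gripper opens to 85 mm and grips with 20 to 120 N. Pads are 22 mm wide; open, the fingers measure 114 mm over their backs; the gripper's body (76 mm by 85 mm) begins 54 mm behind the grasp point. The pads swing forward as they close: fully open they stand 13 mm farther back than shut.
Start: joints at [-74.313, 16.404, 90.338, -0, 73.258, -8.594], TCP at [0.278, -0.615, 0.256] pointing down, gripper open.
Joint ranges: [-158.93, 158.93], [-51.34, 127.21], [12.03, 142.37], [-87.48, 267.48], [13.55, 161.25], [-162.69, 162.69]. Speed limits (degrees/s): [159.86, 159.86, 180, 180, 180, 180].

INTERFACE

Orientations are given as a 3x3 rotation matrix whose columns are the frame's x, y, z axes.
In Python, from bench import status, imaging, job, models gives the robot as it stands. The module is installed in compiled form; this text tells all that it offers.
- The arm moves only by the shell command python3 -m creep 'ROWS' [OPENING] [FORCE]. ROWS is JSON, a list that holds one entry, the list of rows, each a list of 6 numbers: the shift along the tool's x, y, z in m, then the turn, a rotation vector about the tool's x, y, z in degrees. A call has 1 to 12 rows; each row shifts and turns the commanded pose from where the row before left it, along the tool's axes as they then stand; what a row does not reach is not made up. A row lasts 1/8 s, in which the tool goes at most 62.5 mm and 10.7 degrees, less where a joint would pass 70% of its speed; a pose out of reach is approached as far as the arm can. A call is refused whole if a number of a shift passes 0.0625 or a number of a turn 10.7, either way. A call with a gripper value outside its range is refused whole. OPENING is the opening, from -1 (shut) to 1 (fully open), set as the call begins (- or left out, the last holds). The fingers move at their own pace and stop on an object; FORCE is the grip in N (left out, the last holds). Time passes only in rows, so rows that do not move let the fingers close. It gives the time, the measured TCP pose, the force, the opening and the grip force at its end, in the units of the state.
- status.get_state(): the state, without advancing time (a new reading comes with each control period).
- imaging.snapshot(name): name is "side" or "top" or "wrist"; returns the picture (480x640x3 uint8, red, green, blue); there is no depth.
- imaging.calibration(name): a dict with "fx", "fy", "cx", "cy" (pixels), "rvec" (rotation vector, rad) and "tvec" (3), from world to camera coordinates, as OpenCV has them. Camera axes: x right, y down, z forward; pixel columns grow to the right and rows downward; lengths in m; the calibration is good to about 2 mm. A picture is of the moment at which its call begins: read the wrist's pose just before it. calibration takes no time and is no camera call; for the wrist camera it gives the pose at the moment of the call.
- job.job_done(): hands the job in; it is judged then, once.
Trained networks look in the newest picture that a camera, given by its name, has taken for a name from the list of things; names that differ only in an ending like _2 or _b are one class to them, and where a whole thing is asked for, a point or a joint stands for the part that bears it (a point fixed in the world has none). Each returns a list of dicts, best first, with "score" (0 to 1); they miss things now and then, are a little off and sometimes report something else, mostly with a low value. They report only what shows in the picture. A call takes as long as a camera call.
- models.find_in(camera, label): "rect" ([centre column, centre row, width, height] in pixels, round what is visible of it).
The state is a dict: "t": time; "joints": joint angles; "joint_vel": joint speeds; "joint_efforts": joint torques, N m; "eef_pos": TCP position; "orientation": TCP orientation; "contact_force": force on the tool from outside, world axes, zero at the start; "moment": the same for the moment, N m; "width": finger opening in m; "grasp_force": force on a finger pad.
Only numpy, scipy, OpenCV 4.12 (cv2) and the standard library are available. Lean on these libraries where they do the work, as an engineer would, in place of code of your own. Each camera call takes 0.05 s, during which the arm holds its last target. There are 200 camera calls.

## Working session

There is one attempt and no reset: what is moved stays moved. The work goes in short steps, Python scripts to look and compute and a shell command to move; the robot and the scene stay as the last step left them, time stands still between calls to the robot, and variables do not carry over. Pictures are saved under pics/ and viewed, at most 10 in all, crops included, and the job is handed in when it is done.

```bash
mkdir -p pics
cat > h.py <<'E'
import numpy as np, cv2
from bench import status, imaging, job, models
def cal(n):
    c=imaging.calibration(n); K=np.array([[c['fx'],0,c['cx']],[0,c['fy'],c['cy']],[0,0,1.]])
    return K,np.array(c['rvec'],float).reshape(3),np.array(c['tvec'],float).reshape(3)
def ray(n,uv):
    K,r,t=cal(n);R=cv2.Rodrigues(r)[0]
    d=R.T@np.linalg.solve(K,[uv[0],uv[1],1.]);return -R.T@t,d
def atz(n,uv,z):
    o,d=ray(n,uv);return o+d*(z-o[2])/d[2]
def proj(n,P):
    K,r,t=cal(n);return cv2.projectPoints(np.array(P,float).reshape(-1,1,3),r,t,K,None)[0].reshape(-1,2)
def save(n,f):
    im=imaging.snapshot(n);cv2.imwrite('pics/'+f,im[:,:,::-1]);return im
E
python3 - <<'E'
from h import *
s=status.get_state();print({k:np.round(v,3).tolist() for k,v in s.items()})
for n in('top','side','wrist'):
    save(n,n+'1.png')
    print(n,np.round(ray(n,(320,240)),3).tolist())
    for l in('guard','post','gate','thumb_tab','weight_center','glue_center','tin_center'):
        print(l,[(np.round(d['rect']).tolist(),round(d['score'],2)) for d in models.find_in(n,l)[:2]])
E
```

```text
{'t': 0.0, 'joints': [-74.313, 16.455, 90.423, -0.001, 73.258, -8.594], 'joint_vel': [-0.086, 0.048, 0.028, -0.001, 0.024, -0.023], 'joint_efforts': [0.0, -40.598, -29.263, -0.0, 0.006, -0.0], 'eef_pos': [0.277, -0.615, 0.255], 'orientation': [[0.912, 0.411, -0.001], [0.411, -0.912, 0.002], [0.0, -0.002, -1.0]], 'contact_force': [-0.938, 0.598, 0.863], 'moment': [-0.017, 0.009, -0.007], 'grasp_force': 0.0, 'width': 0.086}
top [[0.385, -0.071, 0.964], [0.092, -0.031, -0.995]]
guard [([284.0, 206.0, 120.0, 141.0], 0.59), ([323.0, 221.0, 39.0, 70.0], 0.47)]
post [([294.0, 264.0, 27.0, 18.0], 0.84)]
gate [([318.0, 220.0, 44.0, 88.0], 0.67)]
thumb_tab [([324.0, 222.0, 35.0, 76.0], 0.8)]
weight_center [([282.0, 211.0, 11.0, 10.0], 0.58), ([246.0, 302.0, 22.0, 23.0], 0.35)]
glue_center [([244.0, 300.0, 19.0, 19.0], 0.8)]
tin_center []
side [[0.504, -0.954, 0.466], [0.005, 0.934, -0.358]]
guard [([324.0, 269.0, 134.0, 123.0], 0.78), ([271.0, 254.0, 24.0, 92.0], 0.16)]
post [([270.0, 252.0, 20.0, 95.0], 0.71)]
gate [([316.0, 262.0, 85.0, 109.0], 0.57), ([355.0, 354.0, 29.0, 25.0], 0.25)]
thumb_tab [([308.0, 234.0, 74.0, 56.0], 0.75)]
weight_center []
glue_center [([245.0, 253.0, 19.0, 63.0], 0.87)]
tin_center [([356.0, 354.0, 31.0, 24.0], 0.61)]
wrist [[0.344, -0.586, 0.374], [-0.271, -0.125, -0.955]]
guard []
post []
gate []
thumb_tab []
weight_center []
glue_center []
tin_center []
```

View pics/top1.png

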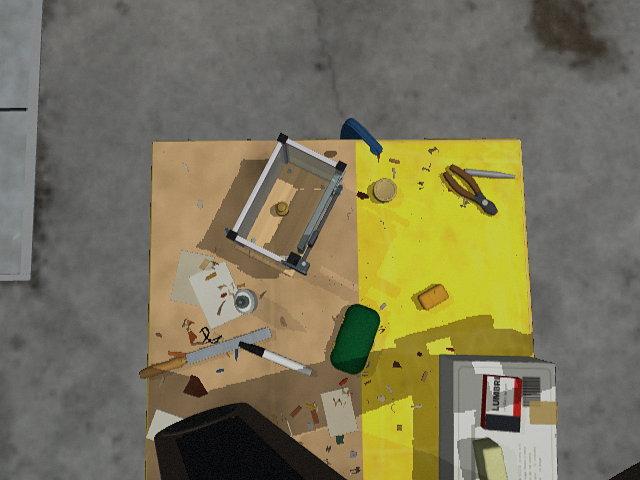

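View pics/side1.png

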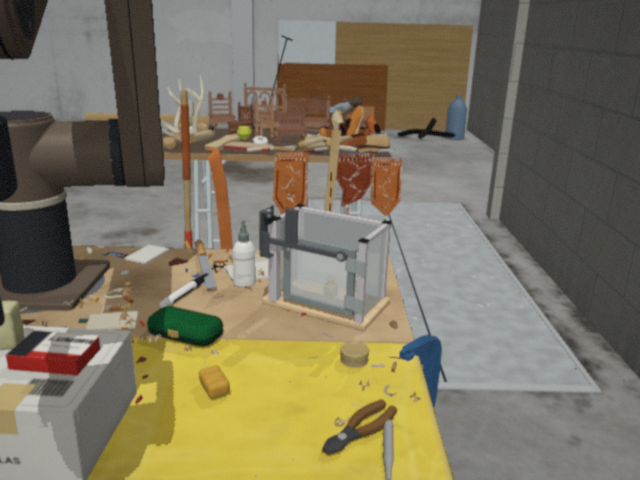

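The top view shows the guard at about (285,205), with its gate on the right side, free edge and post near (297,265), hinge near (342,166), glue at (245,300) and tin at (383,189). I'll zoom in on both.

Run:
```python
import cv2,numpy as np
a=cv2.imread('pics/top1.png')[125:285,215:365];b=cv2.imread('pics/side1.png')[195:330,230:410]
a=cv2.resize(a,(375*1,400),interpolation=cv2.INTER_CUBIC);b=cv2.resize(b,(425,319),interpolation=cv2.INTER_CUBIC)
c=np.zeros((400,800,3),np.uint8);c[:,:375]=a;c[:319,375:]=b;cv2.imwrite('pics/crop1.png',c)
```

```text
(no output)
```

View pics/crop1.png

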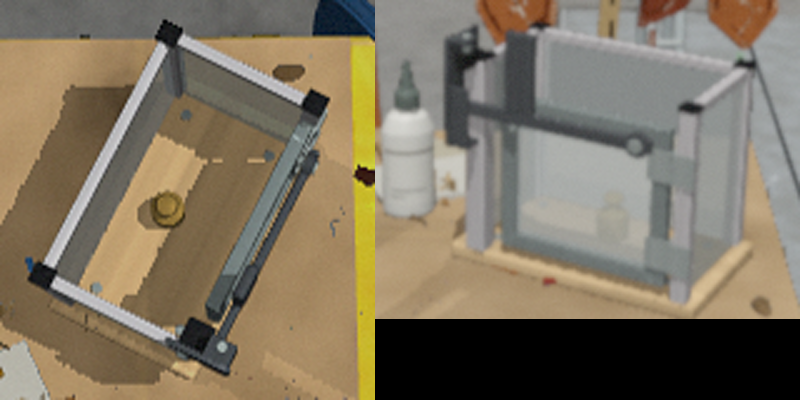

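Run:
```python
from h import *
for n,uv,z in [('hingecap',(341,165.8),.155),('backhinge',(282.2,139),.155),('backpost',(231.8,234.6),.155),('post',(293.8,259),.162),('tabtop',(313,238),.187),('glue',(244.5,300),.126),('tin',(383,189),.021),('weight',(282,209),.047)]:
    print(n,atz('top',uv,z).round(4))
p=atz('top',(293.8,259),.162);h=atz('top',(341,165.8),.155)
d=p-h;d[2]=0;print(np.linalg.norm(d),np.degrees(np.arctan2(d[1],d[0])))
# tab by two views
o1,d1=ray('top',(313,238));o2,d2=ray('side',(291.9,210))
A=np.c_[d1,-d2];s=np.linalg.lstsq(A,o2-o1,rcond=None)[0];print(o1+s[0]*d1,o2+s[1]*d2)
```

```text
hingecap [ 0.5742 -0.1306  0.155 ]
backhinge [ 0.6172 -0.0408  0.155 ]
backpost [0.4702 0.0363 0.155 ]
post [ 0.4317 -0.0566  0.162 ]
tabtop [ 0.4603 -0.0852  0.187 ]
glue [0.3718 0.0205 0.126 ]
tin [ 0.5625 -0.2147  0.021 ]
weight [ 0.5246 -0.0353  0.047 ]
0.16058370770492522 152.57564486960445
[ 0.46075059 -0.08533093  0.18195971] [ 0.4628414  -0.08516745  0.18215816]
```

```bash
python3 -m creep '[[[0.032,-0.034,0,0,0,0],[0.032,-0.034,0,0,0,0],[0.032,-0.034,0,0,0,0],[0.032,-0.034,0,0,0,0],[0.032,-0.034,0,0,0,0],[0.032,-0.034,0,0,0,0],[0.032,-0.034,0,0,0,0],[0.032,-0.034,0,0,0,0],[0.032,-0.034,0,0,0,0],[0.032,-0.034,0,0,0,0],[0.032,-0.034,0,0,0,0],[0.032,-0.034,0,0,0,0]]]'
python3 -m creep '[[[0,0,0,0,0,10.4],[0,0,0,0,0,10.4],[0,0,0,0,0,10.4],[0,0,0,0,0,10.4],[0,0,0,0,0,10.4],[0,0,0,0,0,0],[0,0,0,0,0,0]]]'
python3 - <<'E'
from h import *
s=status.get_state();print({k:np.round(v,3).tolist() for k,v in s.items()})
save('wrist','wrist2.png')
for l in('post','gate','thumb_tab'):
        print(l,[(np.round(d['rect']).tolist(),round(d['score'],2)) for d in models.find_in('wrist',l)[:2]])
print(proj('wrist',[[.461,-.085,.187],[.4317,-.0566,.162]]))
E
```

```text
t: 2.7
eef_pos: [0.4602, -0.084, 0.2567]
orientation: [[0.912, 0.411, 0.001], [0.411, -0.912, -0.0], [0.001, 0.001, -1.0]]
contact_force: [0.9, -0.1, -0.4]
width: 0.0856
grasp_force: 0.0
t: 3.58
eef_pos: [0.4598, -0.0854, 0.2564]
orientation: [[0.886, -0.463, 0.0], [-0.463, -0.886, -0.0], [0.0, -0.0, -1.0]]
contact_force: [-0.4, -0.3, 0.2]
width: 0.0852
grasp_force: 0.0
{'t': 3.575, 'joints': [-22.984, -10.672, 118.502, 0.001, 72.158, 94.587], 'joint_vel': [-0.147, 0.229, -0.002, 0.003, 0.118, 0.566], 'joint_efforts': [0.004, -21.706, -29.101, 0.0, -0.0, -0.003], 'eef_pos': [0.46, -0.085, 0.256], 'orientation': [[0.886, -0.463, 0.0], [-0.463, -0.886, -0.0], [0.0, -0.0, -1.0]], 'contact_force': [-0.44, -0.251, 0.205], 'moment': [0.043, 0.042, -0.022], 'grasp_force': 0.0, 'width': 0.085}
post [([312.0, 289.0, 68.0, 94.0], 0.88), ([320.0, 187.0, 16.0, 212.0], 0.38)]
gate [([312.0, 173.0, 42.0, 243.0], 0.81)]
thumb_tab [([312.0, 174.0, 42.0, 241.0], 0.39)]
[[316.85889451 264.0272595 ]
 [299.40560839 306.69241576]]
```

View pics/wrist2.png

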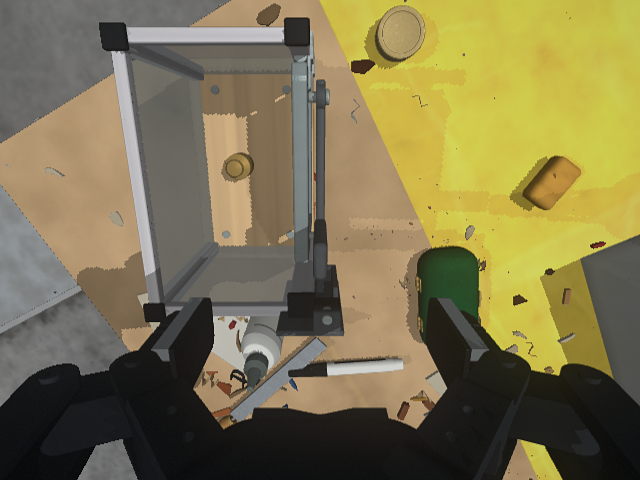

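The wrist view shows the gate running vertically at column ~303, the bar at ~320 with its pivot near (320,95), the tab at about (321,250) and the post cap at (301,303). The prediction matches, so I'll zoom in on the tab.

Run:
```python
import cv2
a=cv2.imread('pics/wrist2.png')[200:350,260:370]
cv2.imwrite('pics/crop2.png',cv2.resize(a,None,fx=4,fy=4,interpolation=cv2.INTER_CUBIC))
```

```text
(no output)
```

View pics/crop2.png

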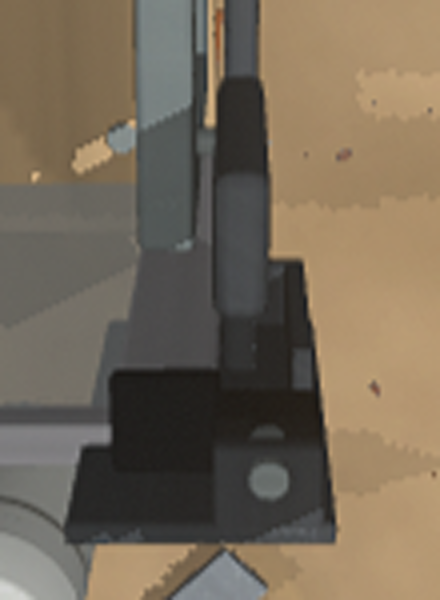

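Run:
```python
from h import *
T=atz('wrist',(320.5,261.3),.187);print('tab',T)
P=atz('wrist',(301,305),.162);H=atz('wrist',(297,27),.155);B=atz('wrist',(114,32),.155)
V=atz('wrist',(322,95),.130)
print(P,H,B,V)
d=P-H;print('ang',np.degrees(np.arctan2(d[1],d[0])),np.linalg.norm(d))
# bar line far part: columns 320 at row 110, and 320.. 
a=atz('wrist',(320.5,120),.13);b=atz('wrist',(320.5,200),.13);d=b-a;print('bar',np.degrees(np.arctan2(d[1],d[0])))
a=atz('wrist',(302,70),.136);b=atz('wrist',(301.5,255),.136);d=b-a;print('gate',np.degrees(np.arctan2(d[1],d[0])))
R=np.array(status.get_state()['orientation']);print('tool shift',R.T@(T-np.array(status.get_state()['eef_pos'])))
```

```text
tab [ 0.46148618 -0.0875185   0.187     ]
[ 0.43228568 -0.0580933   0.162     ] [ 0.57561576 -0.13313658  0.155     ] [ 0.61933641 -0.04455902  0.155     ] [ 0.54075759 -0.13031564  0.13      ]
ang 152.36480885080493 0.16193827992881915
bar 152.36430348678851
gate 151.3606556925256
tool shift [0.00240584 0.00106872 0.06935608]
```

```bash
python3 -m creep '[[[0.0025,0.001,0,0,0,0],[0,0,0.02,0,0,0],[0,0,0.02,0,0,0],[0,0,0.02,0,0,0],[0,0,0.018,0,0,0],[0,0,0,0,0,0],[0,0,0,0,0,0]]]' 0 25
python3 -m creep '[[[0,0,0,0,0,0],[0,0,0,0,0,0],[0,0,0,0,0,0],[0,0,0,0,0,0],[0,0,0,0,0,0],[0,0,0,0,0,0],[0,0,0,0,0,0],[0,0,0,0,0,0]]]' -1 25
```

```text
t: 4.65
eef_pos: [0.4621, -0.0877, 0.1791]
orientation: [[0.885, -0.465, 0.001], [-0.465, -0.885, -0.0], [0.001, -0.0, -1.0]]
contact_force: [0.4, -0.2, 0.4]
width: 0.0428
grasp_force: 0.0
t: 5.65
eef_pos: [0.4621, -0.0875, 0.1791]
orientation: [[0.885, -0.465, 0.001], [-0.465, -0.885, -0.0], [0.001, -0.0, -1.0]]
contact_force: [-0.0, 0.9, 5.2]
width: 0.0074
grasp_force: 31.0
```

```bash
python3 -m creep '[[[0.0005,0,-0.0008,0,-0.52,0],[0.0005,0,-0.0008,0,-0.52,0],[0.0005,0,-0.0008,0,-0.52,0],[0.0005,0,-0.0008,0,-0.52,0],[0,0,0,0,0,0],[0,0,0,0,0,0]]]'
python3 -m creep '[[[0.0005,0,-0.0008,0,-0.52,0],[0.0005,0,-0.0008,0,-0.52,0],[0,0,0,0,0,0],[0,0,0,0,0,0]]]'
python3 -c "
from h import *
s=status.get_state();print(np.round(s['moment'],3))"
```

```text
t: 6.4
eef_pos: [0.4634, -0.0884, 0.1815]
orientation: [[0.885, -0.465, -0.032], [-0.465, -0.885, 0.017], [-0.036, -0.0, -0.999]]
contact_force: [-1.0, 2.4, 4.7]
width: 0.0076
grasp_force: 30.9
t: 6.9
eef_pos: [0.4643, -0.0889, 0.183]
orientation: [[0.884, -0.465, -0.049], [-0.464, -0.885, 0.025], [-0.055, 0.0, -0.998]]
contact_force: [-0.8, 1.7, 3.6]
width: 0.0079
grasp_force: 30.8
[ 0.355 -0.224  0.292]
```

Run:
```python
from h import *
save('side','side3.png')
a=cv2.imread('pics/side1.png')[190:290,225:365];b=cv2.imread('pics/side3.png')[190:290,225:365]
cv2.imwrite('pics/crop3.png',np.hstack([cv2.resize(x,(400,286),interpolation=cv2.INTER_CUBIC) for x in(a,b)]))
for i in range(3):
    s=status.get_state();print(np.round(s['contact_force'],2),np.round(s['moment'],3))
```

```text
[-0.64  2.85  3.51] [ 0.264 -0.176  0.233]
[-0.64  2.85  3.51] [ 0.264 -0.176  0.233]
[-0.64  2.85  3.51] [ 0.264 -0.176  0.233]
```

View pics/crop3.png

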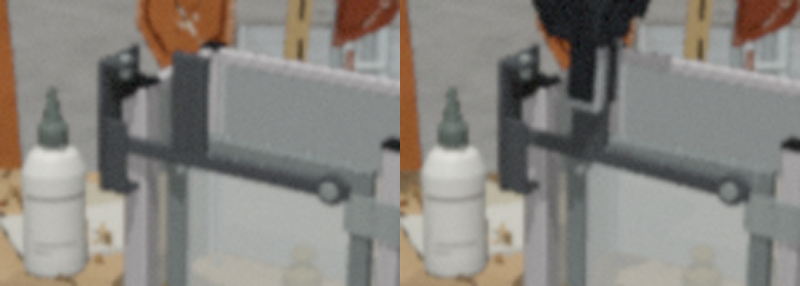

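The bar tip has risen about 6 mm and is still behind the lip. From the picture the lip top is about 20 mm above the bar's rest, so I expect the buffer at around 0.17 rad.

```bash
python3 -m creep '[[[0.0005,0,-0.0008,0,-0.52,0],[0.0005,0,-0.0008,0,-0.52,0],[0,0,0,0,0,0],[0,0,0,0,0,0]]]' |grep -E 'eef|force'
python3 -m creep '[[[0.0005,0,-0.0008,0,-0.52,0],[0.0005,0,-0.0008,0,-0.52,0],[0,0,0,0,0,0],[0,0,0,0,0,0]]]'|grep -E 'eef|force'
python3 -c "
from h import *
s=status.get_state();print(np.round(s['moment'],3))"
```

```text
eef_pos: [0.4652, -0.0894, 0.1846]
contact_force: [-0.8, 2.6, 4.0]
grasp_force: 30.8
eef_pos: [0.4662, -0.0899, 0.1861]
contact_force: [-1.0, 2.5, 4.4]
grasp_force: 30.9
[0.334 0.009 0.228]
```

```bash
for i in 1; do python3 -m creep '[[[0.0005,0,-0.0008,0,-0.52,0],[0.0005,0,-0.0008,0,-0.52,0],[0,0,0,0,0,0],[0,0,0,0,0,0]]]' |grep -E 'eef|force'; done
python3 -m creep '[[[0.0005,-0.001,-0.0008,0,-0.52,0],[0.0005,0,-0.0008,0,-0.52,0],[0,0,0,0,0,0],[0,0,0,0,0,0]]]'|grep -E 'eef|force'
python3 -c "
from h import *
s=status.get_state();print(np.round(s['moment'],3))"
```

```text
eef_pos: [0.4672, -0.0905, 0.1876]
contact_force: [-2.1, 3.4, 5.0]
grasp_force: 30.9
eef_pos: [0.4686, -0.0904, 0.1892]
contact_force: [-3.6, 2.0, 5.2]
grasp_force: 30.8
[0.221 0.397 0.101]
```

```bash
python3 -m creep '[[[-0.001,0,0,0,0,0],[0,0,0,0,0,0]]]'|grep -E 'eef|force'
python3 -m creep '[[[0.0004,0,-0.0008,0,-0.52,0],[0.0004,0,-0.0008,0,-0.52,0],[0,0,0,0,0,0],[0,0,0,0,0,0]]]'
python3 -c "
from h import *
s=status.get_state();print(np.round(s['moment'],3))"
```

```text
eef_pos: [0.4684, -0.0903, 0.189]
contact_force: [0.2, -0.6, 0.8]
grasp_force: 30.3
t: 9.7
eef_pos: [0.4694, -0.0906, 0.1905]
orientation: [[0.876, -0.465, -0.126], [-0.461, -0.885, 0.066], [-0.142, 0.0, -0.99]]
contact_force: [4.1, -2.9, -2.1]
width: 0.0075
grasp_force: 29.8
[-0.585 -0.986 -0.067]
```

Moment about the pivot now comes to about −0.9 N·m, or roughly 7 N at the tip, so the bar is on the buffer. I'll back off about 1.5 mm.

```bash
python3 -m creep '[[[-0.0006,0,0.001,0,0.66,0],[0,0,0,0,0,0],[0,0,0,0,0,0]]]'
python3 - <<'E'
from h import *
s=status.get_state();print(np.round(s['moment'],3))
save('side','side4.png');b=cv2.imread('pics/side4.png')[190:290,225:365]
cv2.imwrite('pics/crop4.png',cv2.resize(b,(798,570),interpolation=cv2.INTER_CUBIC))
E
```

```text
t: 10.07
eef_pos: [0.4687, -0.0902, 0.1896]
orientation: [[0.877, -0.465, -0.116], [-0.461, -0.885, 0.061], [-0.131, 0.0, -0.991]]
contact_force: [4.5, -2.8, -3.5]
width: 0.0076
grasp_force: 29.7
[-0.642 -0.995 -0.047]
```

View pics/crop4.png

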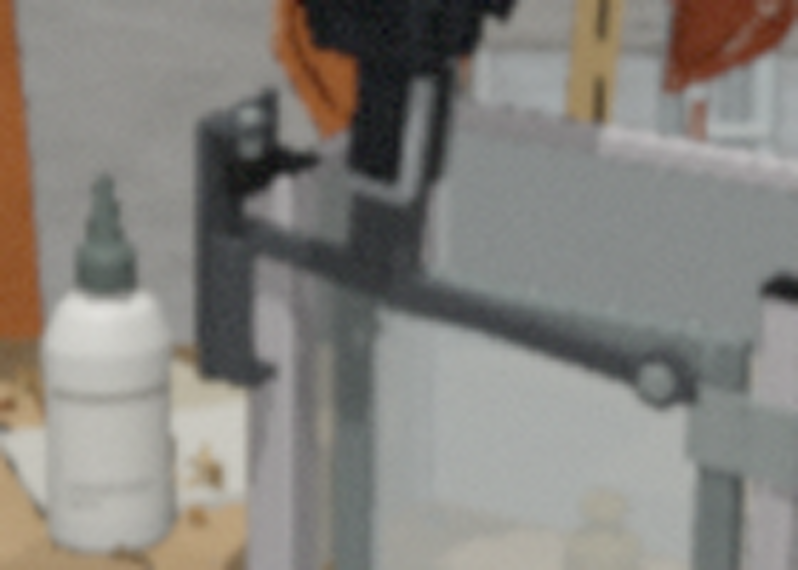

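The force didn't change when I backed off, and the picture shows the bar's top still ~3 mm below the buffer. So the load is stress along the bar from my 1 mm shift, not the buffer. I'll undo half of that shift and go on.

```bash
cat > f.py <<'E'
from h import *
s=status.get_state();F=np.array(s['contact_force']);M=np.array(s['moment']);R=np.array(s['orientation'])
g=np.array([-.886,.463,0]);x=np.array([.463,.886,0])
th=-np.arcsin(R[2,0]);r=np.array([.09*np.cos(th)-.054*np.sin(th),.054*np.cos(th)+.09*np.sin(th)])
print('Fx %.1f Fy %.1f Fz %.1f Mx %.2f th %.3f tip %.1f'%(F@x,F@g,F[2],M@x,th,130*th),'tau_pivot %.2f'%(r[0]*F[2]-r[1]*(F@g)+M@x))
E
python3 f.py
python3 -m creep '[[[0.0005,0,0,0,0,0],[0,0,0,0,0,0],[0,0,0,0,0,0],[0,0,0,0,0,0]]]' >/dev/null;python3 f.py
python3 -m creep '[[[0.0006,0,-0.001,0,-0.66,0],[0,0,0,0,0,0],[0,0,0,0,0,0],[0,0,0,0,0,0]]]' >/dev/null;python3 f.py
```

```text
Fx -0.9 Fy -5.4 Fz -2.5 Mx -1.12 th 0.131 tip 17.1 tau_pivot -0.97
Fx -0.9 Fy -4.8 Fz -2.8 Mx -1.06 th 0.133 tip 17.2 tau_pivot -0.98
Fx -0.3 Fy -5.4 Fz -2.8 Mx -1.12 th 0.144 tip 18.7 tau_pivot -0.99
```

```bash
python3 -m creep '[[[0.0005,0,-0.0008,0,-0.52,0],[0,0,0,0,0,0],[0,0,0,0,0,0]]]' >/dev/null;python3 f.py
python3 -m creep '[[[0.0005,0,-0.0008,0,-0.52,0],[0,0,0,0,0,0],[0,0,0,0,0,0]]]' >/dev/null;python3 f.py
```

```text
Fx -1.1 Fy -5.6 Fz -1.9 Mx -1.13 th 0.153 tip 19.9 tau_pivot -0.90
Fx -1.4 Fy -4.8 Fz -1.6 Mx -1.13 th 0.162 tip 21.1 tau_pivot -0.93
```

Run:
```python
from h import *
save('side','side5.png');b=cv2.imread('pics/side5.png')[195:255,245:315]
cv2.imwrite('pics/crop5.png',cv2.resize(b,(700,600),interpolation=cv2.INTER_CUBIC))
```

```text
(no output)
```

View pics/crop5.png

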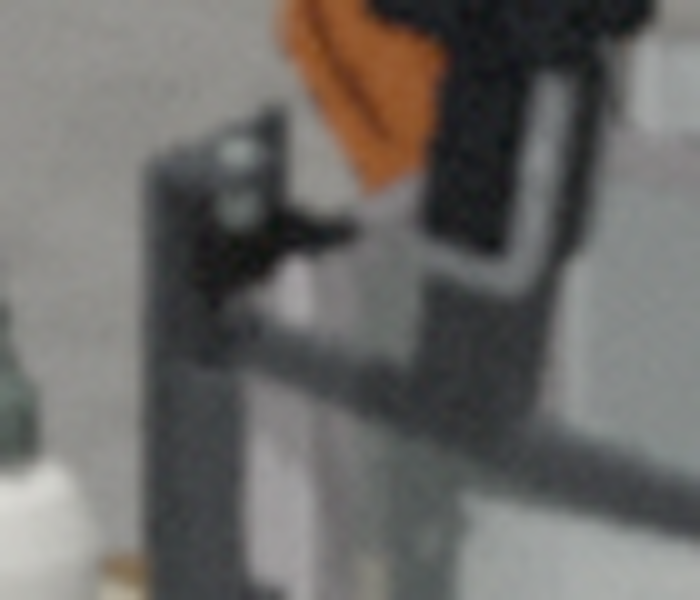

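The bar's tip, around (230,330) in this crop, is now just below the buffer at y≈290 and about level with the lip top at y≈365. It needs roughly 2 mm more.

```bash
python3 -m creep '[[[0.0005,0,-0.0008,0,-0.52,0],[0,0,0,0,0,0],[0,0,0,0,0,0]]]' >/dev/null;python3 f.py
python3 -m creep '[[[0.0005,0,-0.0008,0,-0.52,0],[0,0,0,0,0,0],[0,0,0,0,0,0]]]' >/dev/null;python3 f.py
```

```text
Fx -0.5 Fy -5.3 Fz -2.5 Mx -1.15 th 0.172 tip 22.3 tau_pivot -0.98
Fx -0.3 Fy -5.3 Fz -2.5 Mx -1.13 th 0.181 tip 23.5 tau_pivot -0.96
```

```bash
python3 -m creep '[[[0.0005,0,-0.0008,0,-0.52,0],[0,0,0,0,0,0],[0,0,0,0,0,0]]]' >/dev/null;python3 f.py
```

```text
Fx -0.4 Fy -5.4 Fz -2.8 Mx -1.18 th 0.190 tip 24.7 tau_pivot -1.02
```

```bash
python3 -m creep '[[[0.0003,0,-0.0005,0,-0.3,0],[0,0,0,0,0,0],[0,0,0,0,0,0]]]' >/dev/null;python3 f.py
```

```text
Fx -0.9 Fy -4.5 Fz -2.7 Mx -1.17 th 0.195 tip 25.4 tau_pivot -1.05
```

```bash
python3 -m creep '[[[0.0003,0,-0.0005,0,-0.3,0],[0,0,0,0,0,0],[0,0,0,0,0,0]]]' >/dev/null;python3 f.py; python3 -c "
from h import *
print(np.round(status.get_state()['joint_efforts'],2))
save('side','side6.png');b=cv2.imread('pics/side6.png')[195:255,245:315]
cv2.imwrite('pics/crop6.png',cv2.resize(b,(700,600),interpolation=cv2.INTER_CUBIC))"
```

```text
Fx 0.3 Fy -5.0 Fz -2.8 Mx -1.21 th 0.200 tip 26.1 tau_pivot -1.07
[  0.99 -28.4  -25.33   0.17   1.92  -0.1 ]
```

View pics/crop6.png

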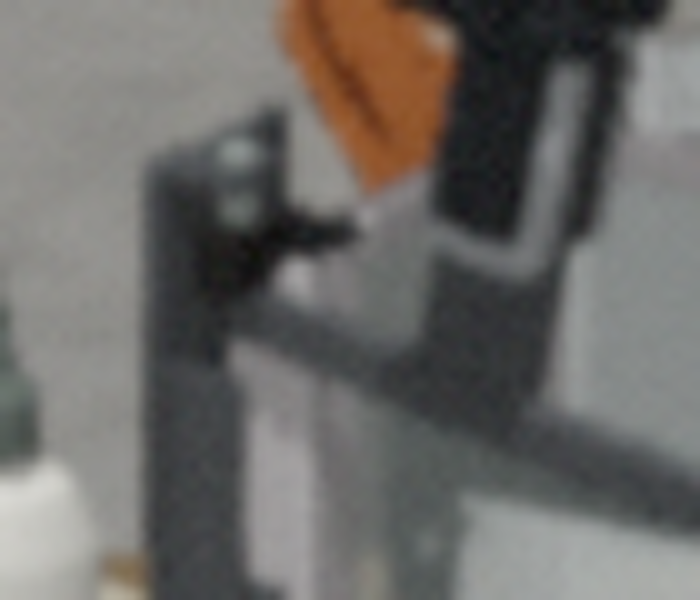

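The bar's lower edge (y≈345) now shows above the lip top (y≈365), but the camera looks down, so that may be parallax. I'll keep going in small steps until I feel the buffer.

```bash
python3 -m creep '[[[0.0003,0,-0.0005,0,-0.3,0],[0,0,0,0,0,0],[0,0,0,0,0,0],[0,0,0,0,0,0]]]' >/dev/null;python3 f.py
```

```text
Fx -0.7 Fy -5.3 Fz -3.3 Mx -1.28 th 0.206 tip 26.8 tau_pivot -1.17
```

```bash
python3 -m creep '[[[0.0003,0,-0.0005,0,-0.3,0],[0,0,0,0,0,0],[0,0,0,0,0,0],[0,0,0,0,0,0]]]' >/dev/null;python3 f.py
```

```text
Fx 0.5 Fy -5.1 Fz -6.4 Mx -1.28 th 0.212 tip 27.6 tau_pivot -1.40
```

Buffer felt: Fz changed by −3 N at about 27 mm of lift. I'll back off slightly and start the swing.

```bash
python3 -m creep '[[[-0.0003,0,0.0005,0,0.3,0],[0,0,0,0,0,0],[0,0,0,0,0,0]]]' >/dev/null;python3 f.py
python3 -m creep '[[[0.0008,0.0044,-0.0002,-0.52,0,-2.45],[0.0008,0.0044,-0.0002,-0.52,0,-2.45],[0.0015,0.0088,-0.0003,-1.03,0,-4.89],[0,0,0,0,0,0],[0,0,0,0,0,0]]]'; python3 f.py
```

```text
Fx -0.5 Fy -5.7 Fz -5.8 Mx -1.25 th 0.206 tip 26.8 tau_pivot -1.29
t: 15.85
eef_pos: [0.4684, -0.1095, 0.1955]
orientation: [[0.932, -0.305, -0.196], [-0.298, -0.952, 0.063], [-0.206, 0.0, -0.979]]
contact_force: [3.7, -3.0, -4.0]
width: 0.0077
grasp_force: 29.6
Fx -0.9 Fy -4.7 Fz -4.0 Mx -0.95 th 0.207 tip 26.9 tau_pivot -0.93
```

```bash
python3 -m creep '[[[0.0015,0.0088,-0.0003,-1.03,0,-4.89],[0.0015,0.0088,-0.0003,-1.03,0,-4.89],[0.0015,0.0088,-0.0003,-1.03,0,-4.89],[0.0015,0.0088,-0.0003,-1.03,0,-4.89],[0,0,0,0,0,0]]]'
python3 -m creep '[[[0.0015,0.0088,-0.0003,-1.03,0,-4.89],[0.0015,0.0088,-0.0003,-1.03,0,-4.89],[0.0015,0.0088,-0.0003,-1.03,0,-4.89],[0.0015,0.0088,-0.0003,-1.03,0,-4.89],[0,0,0,0,0,0]]]'
```

```text
t: 16.48
eef_pos: [0.468, -0.145, 0.1955]
orientation: [[0.978, 0.038, -0.206], [0.037, -0.999, -0.008], [-0.207, -0.0, -0.978]]
contact_force: [2.5, -1.2, -3.4]
width: 0.0074
grasp_force: 29.8
t: 17.1
eef_pos: [0.4798, -0.1784, 0.1956]
orientation: [[0.906, 0.377, -0.192], [0.368, -0.926, -0.078], [-0.207, -0.0, -0.978]]
contact_force: [0.7, -2.3, -1.0]
width: 0.0077
grasp_force: 30.0
```

```bash
python3 -m creep '[[[0.0015,0.0088,-0.0003,-1.03,0,-4.89],[0.0015,0.0088,-0.0003,-1.03,0,-4.89],[0.0015,0.0088,-0.0003,-1.03,0,-4.89],[0.0015,0.0088,-0.0003,-1.03,0,-4.89],[0.0015,0.0088,-0.0003,-1.03,0,-4.89],[0,0,0,0,0,0],[0,0,0,0,0,0],[0,0,0,0,0,0]]]'
```

```text
t: 18.1
eef_pos: [0.5096, -0.2116, 0.1957]
orientation: [[0.665, 0.734, -0.14], [0.718, -0.68, -0.152], [-0.207, 0.001, -0.978]]
contact_force: [-1.0, -2.4, 1.3]
width: 0.0074
grasp_force: 30.1
```

```bash
python3 -m creep '[[[-0.0019,0,0.0031,0,2,0],[-0.0019,0,0.0031,0,2,0],[-0.0019,0,0.0031,0,2,0],[-0.0019,0,0.0031,0,2,0],[-0.0019,0,0.0031,0,2,0],[0,0,0,0,0,0],[0,0,0,0,0,0]]]'
python3 -m creep '[[[0,0,0,0,0,0],[0,0,0,0,0,0],[0,0,0,0,0,0],[0,0,0,0,0,0],[0,0,0,0,0,0],[0,0,0,0,0,0]]]' 0
python3 -m creep '[[[0,0,-0.01,0,0,0],[0,0,-0.015,0,0,0],[0,0,-0.02,0,0,0],[0,0,-0.03,0,0,0],[0,0,-0.03,0,0,0],[0,0,0,0,0,0],[0,0,0,0,0,0],[0,0,0,0,0,0]]]'
python3 - <<'E'
from h import *
save('wrist','wrist7.png')
E
```

```text
t: 18.98
eef_pos: [0.5022, -0.22, 0.1812]
orientation: [[0.679, 0.734, -0.022], [0.734, -0.679, -0.025], [-0.033, 0.001, -0.999]]
contact_force: [-1.7, -2.5, 0.1]
width: 0.007
grasp_force: 30.0
t: 19.73
eef_pos: [0.5023, -0.2201, 0.1814]
orientation: [[0.678, 0.734, -0.021], [0.734, -0.679, -0.025], [-0.033, 0.001, -0.999]]
contact_force: [-0.2, -0.3, -0.4]
width: 0.0427
grasp_force: 0.0
t: 20.72
eef_pos: [0.5039, -0.2171, 0.2848]
orientation: [[0.678, 0.734, -0.024], [0.734, -0.679, -0.023], [-0.033, -0.001, -0.999]]
contact_force: [-0.4, -0.4, 0.2]
width: 0.0425
grasp_force: 0.0
```

View pics/wrist7.png

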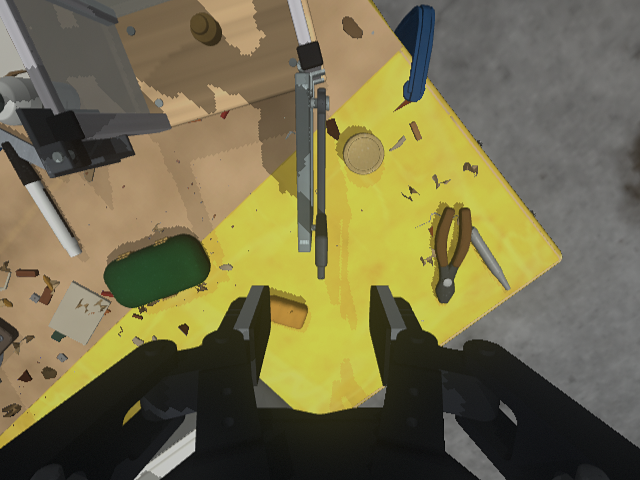

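The gate (column ~304, rows 75–250) stands about 75° open with the bar down on it. The tin at (362,153) and the weight at (205,28) stand undisturbed, and the fingers are clear.

```bash
python3 -c "
from bench import job;print(job.job_done())"
```

```text
the job is handed in; nothing more can be done
None
```

I lifted the latch until it met the buffer, swung the gate about 75° open, let go with the bar down on its rest and the robot clear, and handed the job in at about 21 s; no verdict came back.

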